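# Bolt the sealed transit case shut

## Task

Press the blue lid of the grey transit case down against its springy gasket until it is level, and slide the orange-knobbed bolt on it across into the keeper at the end of the case. Keep pushing until the tip bears firmly on the rubber-nosed stop hidden inside (a push of about 10 N for a moment, never more than 25 N against the keeper or the stop), without crushing the lid down hard, then let go so that the bolt holds the lid shut. Leave the bin, bottle and jar alone.

Things in the scene. Friction and masses are not known exactly. Their poses are not given: they have to be found in the camera images.
- case: Grey open case 220 (x) x 300 (y) x 90 mm, fixed to the bench; origin at the centre of its underside, z up, its front (-x) towards the robot. The lid is hinged along its far (+x) top edge.
- lid (a joint): Blue lid, hinge angle in rad: 0 = level, shut, the bolt in line with the keeper; positive = front edge raised. The springy gasket holds it ajar at about 0.06 to 0.07 (the bolt is then about 12 to 13 mm too high). The hinge line is at case x +110 mm, height 98 mm; the bolt line is 190 mm in front of it. It yields about 0.8 N per mm at the knob (about 10 N to bring it level); do not press it below -0.035 (about 7 mm below level). Lid top is at case height 110 mm when level.
- bolt (a joint): Steel barrel bolt on the lid near its front edge, slides along the case's +y towards the keeper; metres from fully drawn back, 0 to 0.078; friction about 2 N, it stays where it is left. It starts 0 to 12 mm out. Round bar 12 mm in diameter, its axis 14 mm above the lid top (case height 124 mm when level). At value 0 its tip is 30 mm short of the keeper's mouth.
- knob (a point): Centre of the bolt's upright orange knob, a post 14 mm in diameter and 32 mm tall, its centre 28 mm above the bolt's axis (top 44 mm above the axis, foot 12 mm above). It moves and tilts with bolt and lid. It stands alone: at least 34 mm is free on either side of it along the bolt, over the whole travel needed, before the two guide blocks (23 mm high above the lid) that the bar runs through.
- bolt_tip (a point): Centre of the rounded tip (12 mm in diameter) of the bolt, 125 mm ahead of the knob along the bolt; y points out of the tip.
- keeper: Grey keeper block 36 x 55 x 42 mm (16 mm below to 26 mm above its origin) on a bracket at the +y end of the case, fixed to it; origin at the centre of its mouth, y points into the throat, along the bolt. The throat is 20 mm wide, 18 mm high (3 mm free above and below the bolt) and closed at the back.
- end_stop: Dark plate with brass boss closing the back of the keeper, 55 mm behind its mouth (origin at the throat's axis). It carries a set screw with a rubber nose inside the throat: the nose stands somewhere between 14 and 36 mm behind the mouth, set differently each time and not measured; it gives about 10 N per mm. The screw itself does not move.
- parts_bin: Loose blue open bin 160 x 100 x 70 mm, bystander; origin at the centre of its underside.
- sanitiser: Loose white bottle, 60 mm in diameter, 150 mm tall, bystander; origin at the centre of its underside.
- jar: Loose jar with orange cap, 64 mm in diameter, 75 mm tall, bystander; origin at the centre of its underside.

How it is judged (in metres and radians):
On the way, in this order (a step that is already met when the one before it is completed fails the run):
1. the lid is pressed down level (value of joint lid below 0.02 rad), for 0.1 s.
2. the bolt's tip, at least 12 mm inside the keeper, bears on the hidden stop with more than 5 N (y of bolt_tip in the frame of keeper above 0.012 m and contact force between bolt and end_stop above 5 N), for 0.2 s.
At the end, for the whole second after the job is handed in: The bolt is at rest with its tip at least 12 mm inside the keeper, holding the lid within 0.025 rad of level (about 5 mm at the bolt), nothing touched by the robot (y of bolt_tip in the frame of keeper above 0.012 m and value of joint lid between -0.025 and 0.025 rad and velocity of joint bolt between -0.005 and 0.005 m/s).
It fails at once if the bolt is forced against the hidden stop with more than 25 N (contact force between bolt and end_stop above 25 N).
It fails at once if the bolt is forced against the keeper with more than 25 N (contact force between bolt and keeper above 25 N).
It fails at once if the lid is crushed down more than 0.035 rad below level (value of joint lid below -0.035 rad).
It fails at once if a bystander is moved by more than 20 mm (distance of any of parts_bin, sanitiser, jar from where it was at the start of the episode above 0.02 m).
It also fails if it takes over 50 s, if anything falls off the work surface, if the arm or the gripper's body presses on something with over 40 N, if the wrist force passes 120 N, or if a joint passes its speed limit or range.

## Robot

A 6-joint arm with a two-finger parallel gripper is mounted at the origin on the work surface. World frame = base frame: x ahead of the robot, y to its left, z up, the work surface at z = 0. Lengths are in mm, angles in rad, forces in N, time in s.
With the tool pointing down it reaches from about 400 to 925 mm from the base axis. Payload 12.5 kg.
Tool frame: the origin (TCP) lies midway between the tips of the shut fingers; the grasp point (between the pads) lies 19 mm behind it; z points along the fingers, y is the line along which they close (so a half turn about z gives the same grasp; the last joint's range is limited). The gripper opens to 95 mm and grips with 3 to 60 N. Pads are 20 mm wide; open, the fingers measure 119 mm over their backs; the gripper's body (75 mm by 180 mm) begins 59 mm behind the grasp point.
Start: joints at [1.061, 0.491, 1.559, -0, 1.092, -0.106], TCP at [245.558, 574.759, 214.661] pointing down, gripper open.
Joint ranges: [-3.1, 3.1], [-0.84, 2.19], [0.05, 2.79], [-1.13, 4.28], [0.06, 2.93], [-2.69, 2.69]. Speed limits (rad/s): [2.22, 2.22, 2.79, 3.14, 3.14, 3.14].

## Interface

Orientations are given as [roll, pitch, yaw] about the fixed x, y, z axes, in that order (R = Rz(yaw) Ry(pitch) Rx(roll)).
In Python, from cell import env gives the robot as it stands.
- The arm moves only by the tool arm_command, never from a script. Its argument "targets" is a list of rows, each a list of 5 numbers: the shift along the tool's x, y, z in mm, then the turn about the tool's z in degrees, then the opening, from 0 (shut) to 1 (fully open). In form: [[tx, ty, tz, roll, fingers], ...]. A call has 1 to 5 rows; each row is the pose to reach, as a shift and turn from the pose commanded when the call began, along the tool's axes at that moment; what a row does not reach only later rows make up. A row lasts 1/10 s, in which the tool goes at most 50 mm and 8.59 degrees, less where a joint would pass 70% of its speed; a pose out of reach is approached as far as the arm can. A call with a gripper value outside its range is refused whole. The fingers move at their own pace and stop on an object; the grip force is fixed at half the most. Time passes only in rows, so rows that repeat a pose let the fingers close. It gives the time, the measured TCP pose, the force, the opening and the grip force at its end, in the units of the state.
- env.state(): the state, without advancing time (a new reading comes with each control period).
- env.read_camera(name): name is "scene" or "top" or "wrist"; returns a dict with "frame" (384x512x3 uint8, red, green, blue), "vertical_fov" (degrees; the focal length in pixels is half the picture's height over the tangent of half this angle, whatever the lens; pixels are square), "cx", "cy" (the principal point, pixels), "k1" (the pictures are not rectified: a ray, as slopes to the right and down, at radius r is drawn at 1 + k1 r^2 times it, then the intrinsics apply), "world_from_camera" (4x4, takes a point from camera to world coordinates); the wrist camera has in their place "hand_eye" (4x4, takes a point from camera to tool coordinates, whose origin is the TCP and whose axes are the flange's). Camera axes: x right, y down, z forward; pixel columns grow to the right and rows downward; lengths in mm; the calibration is good to about 2 mm. A picture is of the moment at which its call begins: read the wrist's pose just before it. There is no depth.
- env.job_done(): hands the job in; it is judged then, once.
The state is a dict: "t": time; "joints": joint angles; "qvel": joint speeds; "tau": joint torques, N m; "eef_pos": TCP position; "tcp_rot": TCP orientation; "ft_force": force on the tool from outside, world axes, zero at the start; "moment": the same for the moment, N m; "opening": opening from 0.0 (shut) to 1.0 (fully open); "grip_force": force on a finger pad.
Only numpy, scipy, OpenCV 4.12 (cv2) and the standard library are available. Lean on these libraries where they do the work, as an engineer would, in place of code of your own. Each camera call takes 0.05 s, during which the arm holds its last target. There are 200 camera calls.

## Working session

There is one attempt and no reset: what is moved stays moved. The work goes in short steps, Python scripts to look and compute and a tool call to move; the robot and the scene stay as the last step left them, time stands still between calls to the robot, and variables do not carry over. Pictures are saved under pics/ and viewed, at most 10 in all, crops included, and the job is handed in when it is done.

Besides the shell and the picture viewer there is one more tool, called after "Emit:" as name(argument=value, ...) on one line, values as JSON. arm_command: Moves the arm, as the interface text tells. Its arguments: {"type":"object","properties":{"targets":{"type":"array","items":{"type":"array","items":{"type":"number"}}}},"required":["targets"]}

```bash
mkdir -p pics; ls; python3 - <<'E'
from cell import env
import cv2,numpy as np
s=env.state();print({k:np.round(v,3).tolist() for k,v in s.items()})
for n in("scene","top","wrist"):
    c=env.read_camera(n);cv2.imwrite(f"pics/{n}0.png",c["frame"][:,:,::-1])
    print(n,{k:np.round(v,4).tolist() for k,v in c.items() if k!="frame"})
a=[cv2.imread(f"pics/{n}0.png") for n in("scene","top")]
cv2.imwrite("pics/st.png",cv2.resize(np.vstack(a),None,fx=.78,fy=.78))
E
```

```text
pics
{'t': 0.0, 'joints': [1.061, 0.492, 1.559, 0.0, 1.092, -0.106], 'qvel': [-0.001, 0.001, -0.001, 0.001, -0.001, 0.001], 'tau': [-0.0, -61.265, -25.817, 0.069, 0.048, -0.0], 'eef_pos': [245.418, 574.502, 214.027], 'tcp_rot': [-3.14, -0.0, 2.738], 'ft_force': [-0.96, -0.331, -0.56], 'moment': [0.031, 0.018, -0.022], 'grip_force': 0.0, 'opening': 1.001}
scene {'vertical_fov': 54.529, 'cx': 245.8103, 'cy': 191.844, 'k1': -0.0458, 'world_from_camera': [[-0.2072, 0.7491, -0.6293, 1287.7026], [0.9782, 0.1661, -0.1243, 141.8114], [0.0114, -0.6413, -0.7672, 995.5561], [0.0, 0.0, 0.0, 1.0]]}
top {'vertical_fov': 46.7489, 'cx': 259.1707, 'cy': 192.7867, 'k1': -0.0405, 'world_from_camera': [[0.0065, -0.9985, 0.0548, 485.6109], [-1.0, -0.0066, -0.0011, -6.7637], [0.0014, -0.0548, -0.9985, 1511.2946], [0.0, 0.0, 0.0, 1.0]]}
wrist {'vertical_fov': 71.2425, 'cx': 252.7061, 'cy': 193.5587, 'k1': -0.041, 'hand_eye': [[0.0002, -0.9625, -0.2712, 75.9461], [1.0, 0.0002, 0.0002, -0.4584], [-0.0002, -0.2712, 0.9625, -171.4472], [0.0, 0.0, 0.0, 1.0]]}
```

View pics/st.png

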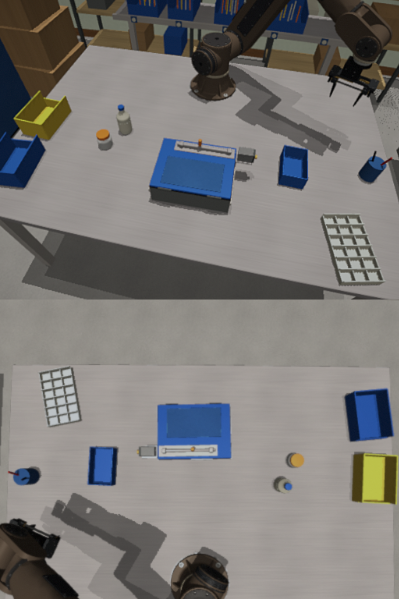

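```bash
python3 - <<'E'
import cv2,numpy as np
a=cv2.imread("pics/top0.png")[125:215,160:310]
b=cv2.imread("pics/scene0.png")[165:275,180:345]
cv2.imwrite("pics/tc.png",cv2.resize(a,None,fx=5,fy=5,interpolation=2))
cv2.imwrite("pics/sc.png",cv2.resize(b,None,fx=4.8,fy=4.8,interpolation=2))
E
```

```text
(no output)
```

View pics/tc.png

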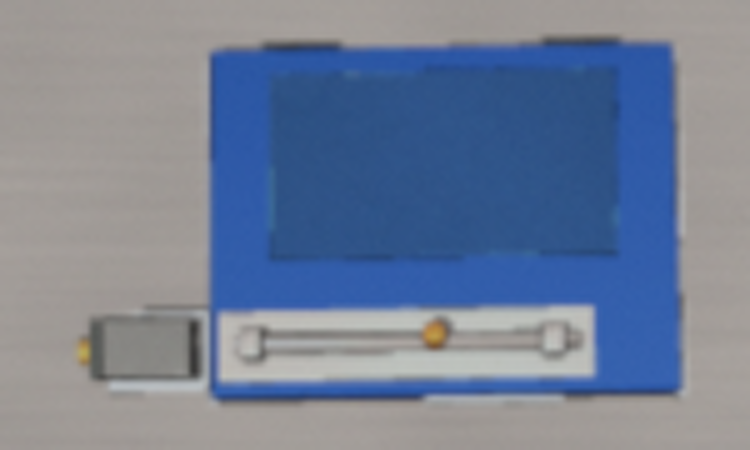

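View pics/sc.png

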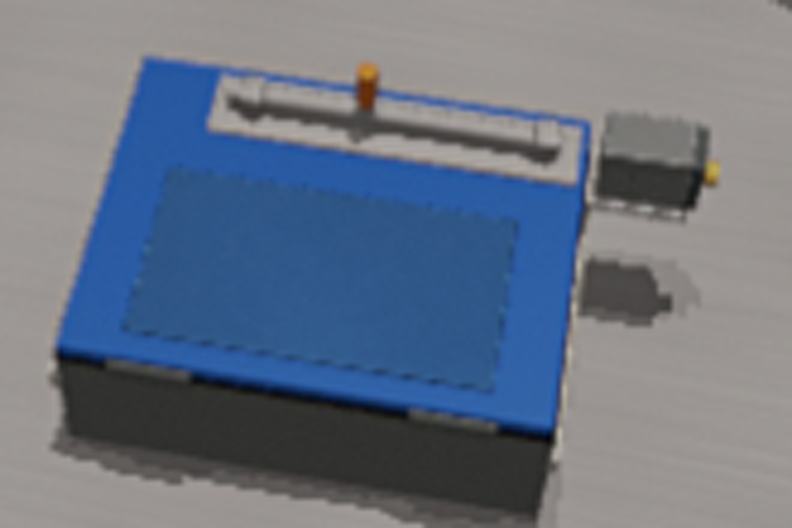

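The top crop shows the knob top at (434,335), the keeper's top face spanning x 92–200 and y 318–380, and the lid's edges. The scene crop shows the knob top at (368,68). I'll convert these to positions.

```bash
cat > h.py <<'E'
from cell import env
import cv2,numpy as np
from scipy.spatial.transform import Rotation as R
def ray(c,uv,T=None):
    f=192/np.tan(np.radians(c["vertical_fov"]/2));K=np.array([[f,0,c["cx"]],[0,f,c["cy"]],[0,0,1.]])
    p=cv2.undistortPoints(np.array([[uv]],float),K,np.array([c["k1"],0,0,0,0.]))[0,0]
    T=c["world_from_camera"] if T is None else T
    return np.array(T)[:3,3],np.array(T)[:3,:3]@[p[0],p[1],1]
def at(c,uv,z,T=None):
    o,d=ray(c,uv,T);return o+d*(z-o[2])/d[2]
def proj(c,P,T):
    f=192/np.tan(np.radians(c["vertical_fov"]/2));K=np.array([[f,0,c["cx"]],[0,f,c["cy"]],[0,0,1.]])
    q=np.linalg.inv(T)@np.append(P,1);return cv2.projectPoints(q[:3].reshape(1,1,3),np.zeros(3),np.zeros(3),K,np.array([c["k1"],0,0,0,0.]))[0].ravel()
def wristT(c,s):
    T=np.eye(4);T[:3,:3]=R.from_euler('xyz',s["tcp_rot"]).as_matrix();T[:3,3]=s["eef_pos"];return T@np.array(c["hand_eye"])
E
python3 - <<'E'
from h import *
np.set_printoptions(precision=1,suppress=True)
t=env.read_camera("top");s=env.read_camera("scene")
T=lambda x,y,z:at(t,((x+.5)/5-.5+160,(y+.5)/5-.5+125),z)
S=lambda x,y,z:at(s,((x+.5)/4.8-.5+180,(y+.5)/4.8-.5+165),z)
print("knob",T(434,335,180),S(368,66,180))
fl,fr,nr,nl=T(212,50,110),T(672,44,110),T(681,391,123),T(212,398,123)
print("lid",fl,fr,nr,nl)
print("guides",T(252,344,145),T(554,338,145), "bolt bar R",T(577,339,136))
k=[T(92,318,150),T(200,318,150),T(200,379,150),T(92,379,150)];print("keeper",k)
k=[S(600,153,150),S(707,162,150),S(610,113,150),S(707,123,150)];print("keeperS",k)
for a,b in((fl,fr),(nl,nr),(T(252,344,145),T(554,338,145))):
    d=a-b;print(np.degrees(np.arctan2(-d[0],d[1])))
E
```

```text
knob [561.9  30.2 180. ] [561.5  29.1 180. ]
lid [746.9 175.1 110. ] [ 752.7 -118.   110. ] [ 531.1 -123.   123. ] [524.8 170.3 123. ]
guides [557.6 143.2 145. ] [562.6 -42.8 145. ] bolt bar R [562.6 -57.3 136. ]
keeper [array([572.7, 241.4, 150. ]), array([573.2, 174.9, 150. ]), array([535.7, 174.4, 150. ]), array([535.2, 240.8, 150. ])]
keeperS [array([574.1, 177.2, 150. ]), array([567. , 242.1, 150. ]), array([540.6, 179.8, 150. ]), array([535.6, 239.9, 150. ])]
1.1295376555516214
1.2351337919753373
1.519070214845402
```

Emit:
arm_command(targets=[[-39,-29,-8,-8,0.6],[-78,-58,-15,-16,0.6],[-117,-87,-22,-24.4,0.6],[-156,-116,-29,-24.4,0.6],[-195,-145,-36,-24.4,0.6]])

```text
t: 0.75
eef_pos: [368.4, 363.1, 251.0]
tcp_rot: [3.141, 0.0, -3.119]
ft_force: [1.3, 0.6, 0.5]
opening: 0.643
grip_force: 0.0
```

```bash
cat > d.py <<'E'
import sys
from h import *
s=env.state();M=R.from_euler('xyz',s["tcp_rot"]).as_matrix()
g=np.array([float(x) for x in sys.argv[1:4]])
print("shift",np.round(M.T@(g-s["eef_pos"]),1),"roll",round(np.degrees(s["tcp_rot"][2])-181.25,2),np.round(s["eef_pos"],1),s["tcp_rot"],np.round(s["ft_force"],1),s["opening"])
E
python3 d.py 561.7 29.7 250
```

```text
shift [-185.6 -337.8    1. ] roll -359.93 [368.4 363.1 251. ] [ 3.14147757e+00  1.71868852e-04 -3.11858018e+00] [1.3 0.6 0.5] 0.6434033389953634
```

Emit:
arm_command(targets=[[-23,-42,0,0,0.6],[-46,-84,0,0,0.6],[-69,-126,0,0,0.6],[-92,-168,0,0,0.6],[-115,-210,0,0,0.6]])

```text
t: 1.25
eef_pos: [488.1, 155.5, 250.8]
tcp_rot: [3.141, 0.0, -3.12]
ft_force: [0.8, 0.9, -0.4]
opening: 0.603
grip_force: 0.0
```

Emit:
arm_command(targets=[[-23,-42,0,0,0.6],[-46,-84,0,0,0.6],[-70,-125,0,0,0.6],[-70,-125,0,0,0.6],[-70,-125,0,0,0.6]])

```text
t: 1.75
eef_pos: [560.2, 33.2, 250.2]
tcp_rot: [3.141, -0.001, -3.122]
ft_force: [-0.7, -0.1, 0.9]
opening: 0.6
grip_force: 0.0
```

```bash
python3 d.py 561.7 29.7 250; python3 - <<'E'
from h import *
s=env.state();c=env.read_camera("wrist");cv2.imwrite("pics/w1.png",cv2.resize(c["frame"][:,:,::-1],None,fx=1.5,fy=1.5,interpolation=2))
T=wristT(c,s)
for P in([561.7,29.7,180],[558,178,124]):print(proj(c,P,T)*1.5)
E
```

```text
shift [-1.4 -3.5  0.2] roll -360.11 [560.2  33.2 250.2] [ 3.14127891e+00 -8.80273121e-04 -3.12161889e+00] [-0.7 -0.1  0.9] 0.6002178305994362
[374.2989143 304.9012766]
[567.33910875 281.72190293]
```

View pics/w1.png

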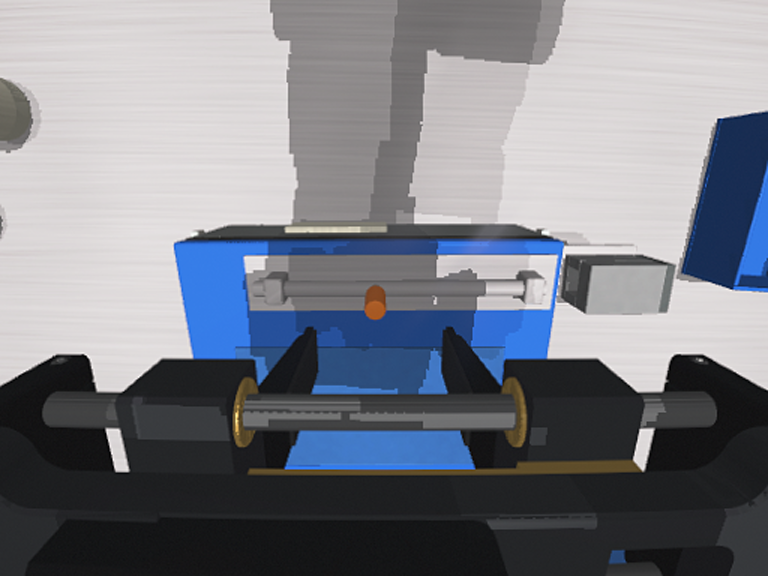

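The knob top is at (375,308), about 2 mm from where I predicted. I'll descend to straddle it.

Emit:
arm_command(targets=[[-2,-3.5,0,0,0.4],[-2,-3.5,20,0,0.4],[-2,-3.5,40,0,0.4],[-2,-3.5,60,0,0.4],[-2,-3.5,70,0,0.4]])

```text
t: 2.3
eef_pos: [561.5, 31.6, 179.5]
tcp_rot: [3.141, -0.001, -3.118]
ft_force: [-0.2, 0.3, 0.2]
opening: 0.402
grip_force: 0.0
```

Emit:
arm_command(targets=[[0,0,12,0,0.4],[0,0,24,0,0.4],[0,0,33,0,0.4],[0,0,33,0,0.4],[0,0,33,0,0.4]])

```text
t: 2.8
eef_pos: [562.5, 30.5, 147.7]
tcp_rot: [3.142, 0.0, -3.12]
ft_force: [0.5, -0.1, 0.2]
opening: 0.401
grip_force: 0.0
```

```bash
python3 d.py 562 29.7 146; python3 - <<'E'
from h import *
c=env.read_camera("wrist");cv2.imwrite("pics/w2.png",cv2.resize(c["frame"][140:300,100:480,::-1],None,fx=2,fy=2,interpolation=2))
E
```

```text
shift [ 0.5 -0.8  1.7] roll -359.99 [562.5  30.5 147.7] [ 3.14152060e+00  1.12524368e-04 -3.11956106e+00] [ 0.5 -0.1  0.2] 0.40127665278001756
```

View pics/w2.png

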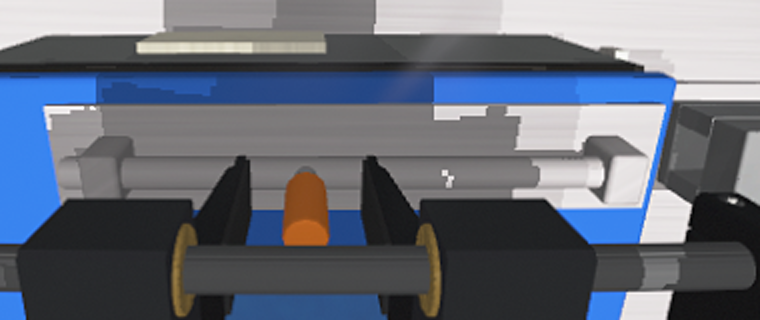

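The knob (306,210) stands between the fingers at x 245 and 370, with free space on both sides. I'll close on it.

Emit:
arm_command(targets=[[0,0,1,0,0.1],[0,0,1,0,0.05],[0,0,1,0,0.0],[0,0,1,0,0.0],[0,0,1,0,0.0]])

```text
t: 3.35
eef_pos: [562.3, 30.6, 146.7]
tcp_rot: [3.142, 0.0, -3.12]
ft_force: [-0.8, 0.1, -0.4]
opening: 0.141
grip_force: 30.0
```

Emit:
arm_command(targets=[[0.3,0,2,0,0],[0.6,0,4,0,0],[1,0,5,0,0],[1,0,5,0,0],[1,0,5,0,0]])

```text
t: 3.85
eef_pos: [561.2, 30.5, 141.9]
tcp_rot: [3.142, 0.0, -3.12]
ft_force: [-3.7, -1.0, 6.4]
opening: 0.139
grip_force: 30.0
```

Emit:
arm_command(targets=[[0.5,0,2,0,0],[1,0,4,0,0],[1.3,0,6,0,0],[1.3,0,6,0,0],[1.3,0,6,0,0]])

```text
t: 4.35
eef_pos: [560.3, 30.5, 136.4]
tcp_rot: [-3.142, 0.001, -3.119]
ft_force: [-3.7, -0.8, 11.6]
opening: 0.142
grip_force: 30.0
```

Emit:
arm_command(targets=[[0.5,0,1,0,0],[0.6,0,2.3,0,0],[0.6,0,2.3,0,0]])

```text
t: 4.65
eef_pos: [560.0, 30.5, 134.2]
tcp_rot: [-3.142, 0.002, -3.12]
ft_force: [-2.7, 0.1, 12.9]
opening: 0.144
grip_force: 30.0
```

```bash
python3 d.py 562 29.7 146; python3 - <<'E'
from h import *
s=env.state();c=env.read_camera("wrist");T=wristT(c,s)
a=cv2.resize(c["frame"][140:260,100:480,::-1],None,fx=2,fy=2,interpolation=2)
d=env.read_camera("scene")
b=cv2.resize(d["frame"][165:230,180:345,::-1],(760,300),interpolation=2)
cv2.imwrite("pics/w3.png",np.vstack([a,b]))
e=np.array([-np.sin(np.radians(1.25)),np.cos(np.radians(1.25)),0])
k=np.array([560,30.5,124])
sc=lambda p:((p-[100,140])*2).round(0)
for z in(124,130,118):print(z,"tip",sc(proj(c,k+e*125+[0,0,z-124],T)))
for z in(133,124,115,150):print(z,"keeper mouth",sc(proj(c,k+e*148+[0,0,z-124],T)))
E
```

```text
shift [ -2.1  -0.8 -11.8] roll -359.99 [560.   30.5 134.2] [-3.14150940e+00  2.13350052e-03 -3.11953558e+00] [-2.7  0.1 12.9] 0.14440619244794975
124 tip [644. 172.]
130 tip [653. 178.]
118 tip [634. 166.]
133 keeper mouth [720. 181.]
124 keeper mouth [703. 172.]
115 keeper mouth [687. 163.]
150 keeper mouth [757. 202.]
```

View pics/w3.png

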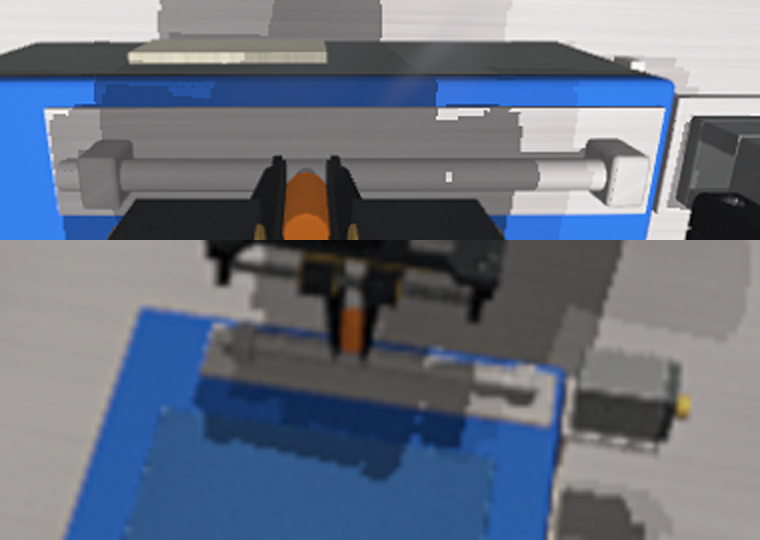

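The lid looks about level: it has come down 12.5 mm, at roughly 12 N. I'll advance the bolt.

Emit:
arm_command(targets=[[0,3,0,0,0],[0,6,0,0,0],[0,9,0,0,0],[0,12,0,0,0],[0,14,0,0,0]])

```text
t: 5.25
eef_pos: [559.7, 44.4, 134.4]
tcp_rot: [-3.141, 0.002, -3.119]
ft_force: [-3.0, -2.9, 12.2]
opening: 0.138
grip_force: 30.0
```

Emit:
arm_command(targets=[[0,1,0,0,0],[0,2,0,0,0],[0,3,0,0,0],[0,4,0,0,0],[0,4,0,0,0]])

```text
t: 5.75
eef_pos: [559.6, 48.4, 134.4]
tcp_rot: [-3.141, 0.002, -3.119]
ft_force: [-3.8, -1.2, 12.1]
opening: 0.14
grip_force: 30.0
```

```bash
python3 d.py 562 29.7 146; python3 - <<'E'
from h import *
s=env.state();c=env.read_camera("wrist");T=wristT(c,s)
a=cv2.resize(c["frame"][180:270,300:500,::-1],None,fx=3.6,fy=3.6,interpolation=2)
d=env.read_camera("scene")
b=cv2.resize(d["frame"][180:230,260:345,::-1],(720,270),interpolation=2)
cv2.imwrite("pics/w4.png",np.vstack([a,b]))
E
```

```text
shift [ -2.  -18.7 -11.6] roll -359.98 [559.6  48.4 134.4] [-3.14135972e+00  2.23540305e-03 -3.11947046e+00] [-3.8 -1.2 12.1] 0.14026406486096296
```

View pics/w4.png

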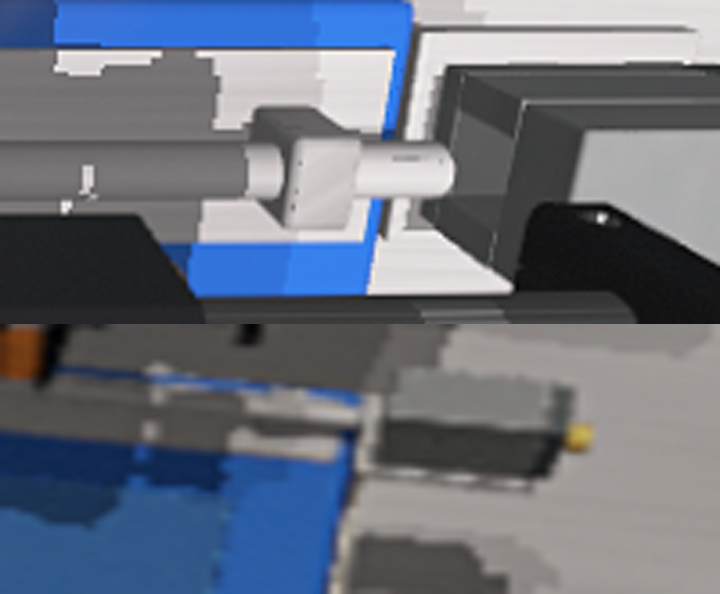

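The tip is at the keeper's mouth and in line with it, as far as I can see (455,170). I'll advance gently.

Emit:
arm_command(targets=[[0,0.7,0,0,0],[0,1.4,0,0,0],[0,2,0,0,0],[0,2,0,0,0]])

```text
t: 6.25
eef_pos: [559.5, 50.3, 134.4]
tcp_rot: [-3.141, 0.002, -3.12]
ft_force: [-3.5, -1.2, 12.3]
opening: 0.144
grip_force: 30.0
```

Emit:
arm_command(targets=[[0,0.7,0,0,0],[0,1.4,0,0,0],[0,2,0,0,0],[0,2,0,0,0]])

```text
t: 6.65
eef_pos: [559.5, 52.4, 134.4]
tcp_rot: [-3.141, 0.002, -3.12]
ft_force: [-3.6, -2.0, 12.8]
opening: 0.139
grip_force: 30.0
```

Emit:
arm_command(targets=[[0,0.7,0,0,0],[0,1.4,0,0,0],[0,2,0,0,0],[0,2,0,0,0]])

```text
t: 7.05
eef_pos: [559.4, 54.3, 134.4]
tcp_rot: [-3.141, 0.002, -3.12]
ft_force: [-3.5, -1.5, 12.4]
opening: 0.142
grip_force: 30.0
```

Emit:
arm_command(targets=[[0,1,0,0,0],[0,2,0,0,0],[0,3,0,0,0],[0,3,0,0,0]])

```text
t: 7.45
eef_pos: [559.4, 57.4, 134.4]
tcp_rot: [-3.141, 0.002, -3.119]
ft_force: [-3.6, -0.4, 12.4]
opening: 0.14
grip_force: 30.0
```

Emit:
arm_command(targets=[[0,1,0,0,0],[0,2,0,0,0],[0,3,0,0,0],[0,3,0,0,0]])

```text
t: 7.85
eef_pos: [559.3, 60.4, 134.4]
tcp_rot: [-3.141, 0.002, -3.12]
ft_force: [-3.5, -1.5, 12.3]
opening: 0.143
grip_force: 30.0
```

```bash
python3 - <<'E'
from h import *
c=env.read_camera("wrist")
a=cv2.resize(c["frame"][180:270,300:500,::-1],None,fx=4,fy=4,interpolation=2)
cv2.imwrite("pics/w5.png",a)
E
```

```text
(no output)
```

View pics/w5.png

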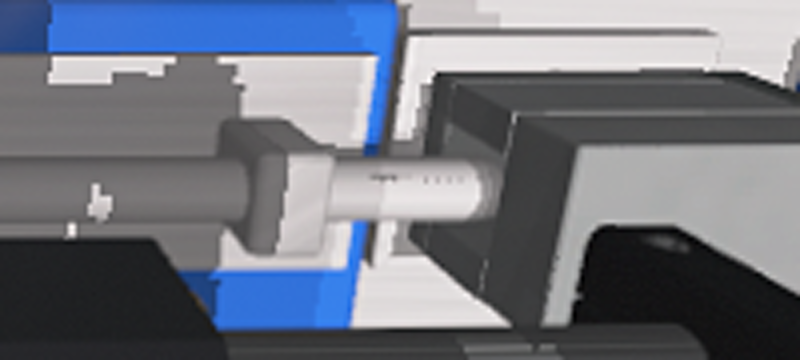

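The bolt tip is inside the throat (490,190). I'll continue in 1 mm steps and watch Fy.

Emit:
arm_command(targets=[[0,1,0,0,0],[0,2,0,0,0],[0,2,0,0,0]])

```text
t: 8.2
eef_pos: [559.2, 62.4, 134.4]
tcp_rot: [-3.141, 0.002, -3.12]
ft_force: [-4.0, -0.9, 11.8]
opening: 0.14
grip_force: 30.0
```

Emit:
arm_command(targets=[[0,0.5,0,0,0],[0,1,0,0,0],[0,1,0,0,0]])

```text
t: 8.5
eef_pos: [559.2, 63.3, 134.4]
tcp_rot: [-3.141, 0.002, -3.12]
ft_force: [-3.3, -1.2, 13.0]
opening: 0.144
grip_force: 30.0
```

Emit:
arm_command(targets=[[0,0.5,0,0,0],[0,1,0,0,0],[0,1,0,0,0]])

```text
t: 8.8
eef_pos: [559.2, 64.3, 134.4]
tcp_rot: [-3.141, 0.002, -3.12]
ft_force: [-3.5, -2.2, 12.3]
opening: 0.144
grip_force: 30.0
```

Emit:
arm_command(targets=[[0,0.5,0,0,0],[0,1,0,0,0],[0,1,0,0,0]])

```text
t: 9.1
eef_pos: [559.2, 65.3, 134.4]
tcp_rot: [-3.141, 0.002, -3.12]
ft_force: [-4.0, -1.8, 12.4]
opening: 0.143
grip_force: 30.0
```

Emit:
arm_command(targets=[[0,0.8,0,0,0],[0,1.5,0,0,0],[0,1.5,0,0,0]])

```text
t: 9.4
eef_pos: [559.1, 66.9, 134.4]
tcp_rot: [-3.141, 0.002, -3.119]
ft_force: [-2.7, -1.7, 13.3]
opening: 0.142
grip_force: 30.0
```

Emit:
arm_command(targets=[[0,0.8,0,0,0],[0,1.5,0,0,0],[0,1.5,0,0,0]])

```text
t: 9.7
eef_pos: [559.1, 68.4, 134.4]
tcp_rot: [-3.141, 0.002, -3.12]
ft_force: [-3.9, -1.0, 12.4]
opening: 0.142
grip_force: 30.0
```

Emit:
arm_command(targets=[[0,0.8,0,0,0],[0,1.5,0,0,0],[0,1.5,0,0,0]])

```text
t: 10.0
eef_pos: [559.1, 69.9, 134.4]
tcp_rot: [-3.141, 0.002, -3.12]
ft_force: [-3.4, -0.7, 12.5]
opening: 0.139
grip_force: 30.0
```

Emit:
arm_command(targets=[[0,0.8,0,0,0],[0,1.5,0,0,0],[0,1.5,0,0,0]])

```text
t: 10.3
eef_pos: [559.0, 71.4, 134.4]
tcp_rot: [-3.141, 0.002, -3.12]
ft_force: [-3.5, -2.0, 12.7]
opening: 0.143
grip_force: 30.0
```

Emit:
arm_command(targets=[[0,0.8,0,0,0],[0,1.5,0,0,0],[0,1.5,0,0,0]])

```text
t: 10.6
eef_pos: [559.0, 72.9, 134.4]
tcp_rot: [-3.141, 0.002, -3.12]
ft_force: [-4.3, -1.2, 12.5]
opening: 0.139
grip_force: 30.0
```

Emit:
arm_command(targets=[[0,0.8,0,0,0],[0,1.5,0,0,0],[0,1.5,0,0,0]])

```text
t: 10.9
eef_pos: [559.0, 74.4, 134.4]
tcp_rot: [-3.141, 0.002, -3.119]
ft_force: [-4.6, -1.0, 12.8]
opening: 0.143
grip_force: 30.0
```

Emit:
arm_command(targets=[[0,0.8,0,0,0],[0,1.5,0,0,0],[0,1.5,0,0,0]])

```text
t: 11.2
eef_pos: [558.9, 75.9, 134.4]
tcp_rot: [-3.141, 0.002, -3.12]
ft_force: [-4.2, -1.4, 13.5]
opening: 0.144
grip_force: 30.0
```

Emit:
arm_command(targets=[[0,0.8,0,0,0],[0,1.5,0,0,0],[0,1.5,0,0,0]])

```text
t: 11.5
eef_pos: [558.9, 77.4, 134.4]
tcp_rot: [-3.141, 0.002, -3.119]
ft_force: [-4.5, -1.3, 11.7]
opening: 0.141
grip_force: 30.0
```

Emit:
arm_command(targets=[[0,0.8,0,0,0],[0,1.5,0,0,0],[0,1.5,0,0,0]])

```text
t: 11.8
eef_pos: [558.9, 78.9, 134.4]
tcp_rot: [-3.141, 0.002, -3.12]
ft_force: [-3.6, -1.6, 13.1]
opening: 0.144
grip_force: 30.0
```

Emit:
arm_command(targets=[[0,0.8,0,0,0],[0,1.5,0,0,0],[0,1.5,0,0,0]])

```text
t: 12.1
eef_pos: [558.8, 80.4, 134.4]
tcp_rot: [-3.141, 0.002, -3.119]
ft_force: [-4.1, -1.3, 12.7]
opening: 0.143
grip_force: 30.0
```

Emit:
arm_command(targets=[[0,0.8,0,0,0],[0,1.5,0,0,0],[0,1.5,0,0,0]])

```text
t: 12.4
eef_pos: [558.8, 81.9, 134.4]
tcp_rot: [-3.141, 0.002, -3.119]
ft_force: [-3.2, -1.9, 12.1]
opening: 0.14
grip_force: 30.0
```

Emit:
arm_command(targets=[[0,0.8,0,0,0],[0,1.5,0,0,0],[0,1.5,0,0,0]])

```text
t: 12.7
eef_pos: [558.7, 83.4, 134.4]
tcp_rot: [-3.141, 0.002, -3.119]
ft_force: [-3.1, -1.5, 12.0]
opening: 0.14
grip_force: 30.0
```

Emit:
arm_command(targets=[[0,0.8,0,0,0],[0,1.5,0,0,0],[0,1.5,0,0,0]])

```text
t: 13.0
eef_pos: [558.7, 84.9, 134.4]
tcp_rot: [-3.142, 0.002, -3.119]
ft_force: [-4.1, -1.6, 12.3]
opening: 0.144
grip_force: 30.0
```

Emit:
arm_command(targets=[[0,0.8,0,0,0],[0,1.5,0,0,0],[0,1.5,0,0,0]])

```text
t: 13.3
eef_pos: [558.7, 86.4, 134.4]
tcp_rot: [-3.141, 0.002, -3.12]
ft_force: [-3.8, -1.7, 12.5]
opening: 0.139
grip_force: 30.0
```

Emit:
arm_command(targets=[[0,0.8,0,0,0],[0,1.5,0,0,0],[0,1.5,0,0,0]])

```text
t: 13.6
eef_pos: [558.6, 87.9, 134.4]
tcp_rot: [-3.141, 0.002, -3.12]
ft_force: [-3.9, -1.8, 12.6]
opening: 0.14
grip_force: 30.0
```

```bash
python3 - <<'E'
from h import *
c=env.read_camera("wrist")
a=cv2.resize(c["frame"][140:290,100:480,::-1],None,fx=2,fy=2,interpolation=2)
d=env.read_camera("scene")
b=cv2.resize(d["frame"][170:230,220:345,::-1],(760,300),interpolation=2)
cv2.imwrite("pics/w6.png",np.vstack([a,b]))
E
```

```text
(no output)
```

View pics/w6.png

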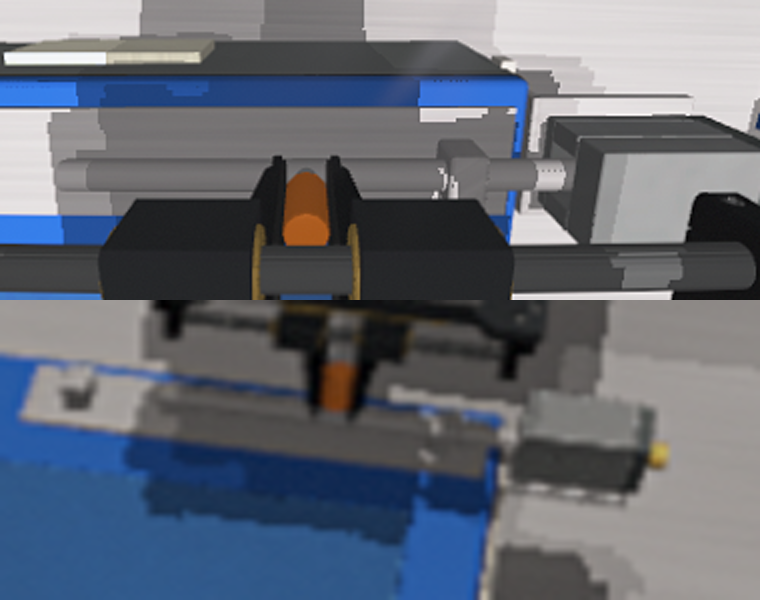

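The bolt is well into the keeper, with the knob firmly held. I'll carry on.

Emit:
arm_command(targets=[[0,0.8,0,0,0],[0,1.5,0,0,0],[0,1.5,0,0,0]])

```text
t: 14.0
eef_pos: [558.6, 89.0, 134.4]
tcp_rot: [-3.141, 0.002, -3.119]
ft_force: [-2.9, -4.6, 13.1]
opening: 0.14
grip_force: 30.0
```

Emit:
arm_command(targets=[[0,0.4,0,0,0],[0,0.8,0,0,0],[0,0.8,0,0,0]])

```text
t: 14.3
eef_pos: [558.6, 89.4, 134.4]
tcp_rot: [-3.14, 0.002, -3.119]
ft_force: [-3.2, -8.7, 12.3]
opening: 0.143
grip_force: 30.0
```

Emit:
arm_command(targets=[[0,0.4,0,0,0],[0,0.7,0,0,0],[0,0.7,0,0,0],[0,0.7,0,0,0]])

```text
t: 14.7
eef_pos: [558.6, 89.7, 134.4]
tcp_rot: [-3.14, 0.002, -3.119]
ft_force: [-5.0, -9.8, 12.9]
opening: 0.142
grip_force: 30.0
```

Emit:
arm_command(targets=[[0,0.4,0,0,0],[0,0.4,0,0,0],[0,0.4,0,0,0],[0,0.4,0,0,0]])

```text
t: 15.1
eef_pos: [558.6, 89.9, 134.4]
tcp_rot: [-3.14, 0.002, -3.119]
ft_force: [-3.4, -12.5, 13.5]
opening: 0.139
grip_force: 30.0
```

The push is firm, at about 10–11 N. Now I'll release and retreat.

Emit:
arm_command(targets=[[0,-0.8,0,0,0],[0,-0.8,0,0,0.35],[0,-0.8,0,0,0.35],[0,-0.8,0,0,0.35],[0,-0.8,0,0,0.35]])

```text
t: 15.6
eef_pos: [558.2, 90.8, 133.3]
tcp_rot: [3.141, 0.0, -3.119]
ft_force: [0.5, 1.4, 3.7]
opening: 0.346
grip_force: 1.8
```

Emit:
arm_command(targets=[[0,0,-8,0,0.35],[0,0,-20,0,0.35],[0,0,-45,0,0.35],[0,0,-75,0,0.35],[0,0,-110,0,0.35]])

```text
t: 16.1
eef_pos: [557.6, 90.6, 244.8]
tcp_rot: [3.142, -0.001, -3.119]
ft_force: [1.0, 0.2, 0.1]
opening: 0.349
grip_force: 0.0
```

Emit:
arm_command(targets=[[0,0,0,0,0.35],[0,0,0,0,0.35]])

```text
t: 16.3
eef_pos: [558.1, 90.6, 244.4]
tcp_rot: [3.141, 0.002, -3.119]
ft_force: [-1.4, -0.5, 0.2]
opening: 0.349
grip_force: 0.0
```

```bash
python3 - <<'E'
from h import *
c=env.read_camera("wrist")
a=cv2.resize(c["frame"][140:290,100:480,::-1],None,fx=2,fy=2,interpolation=2)
d=env.read_camera("scene")
b=cv2.resize(d["frame"][170:230,220:345,::-1],(760,300),interpolation=2)
cv2.imwrite("pics/w7.png",np.vstack([a,b]));print(env.state()["ft_force"])
E
```

```text
[ 0.04805871 -0.65823078  0.33063497]
```

View pics/w7.png

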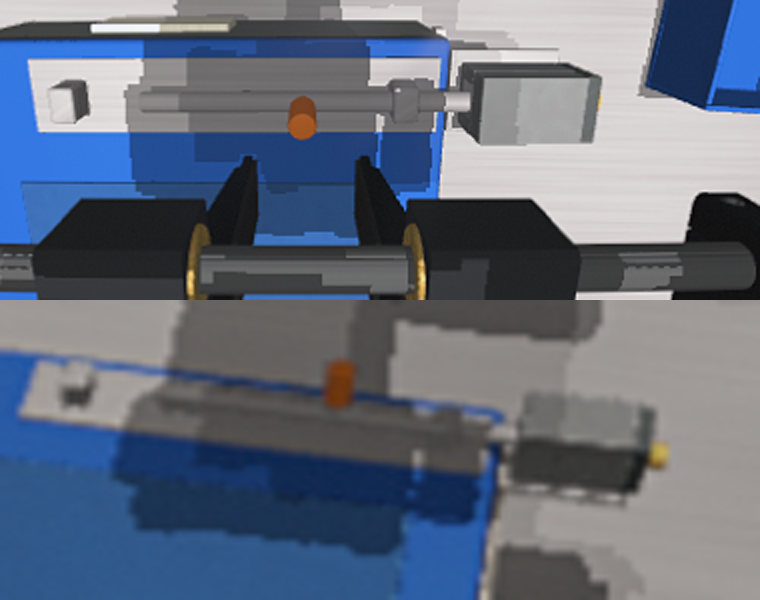

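After release the bolt is still in the keeper, with the bar entering the mouth at (465,100), and the lid is held down. I'll hand it in.

```bash
python3 -c "
from cell import env
print(env.job_done())"
```

```text
the job is handed in; nothing more can be done
None
```

I pressed the lid level, slid the bolt into the keeper and pushed it against the hidden stop at about 10–11 N. After letting go, the bolt holds the lid shut, and the job is handed in; no verdict came back.

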